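# Clear and pop the sample hatch of a grain analyser

## Robot

A 6-joint arm with a two-finger parallel gripper is mounted at the origin on the work surface. World frame = base frame: x ahead of the robot, y to its left, z up, the work surface at z = 0. Lengths are in mm, angles in rad, forces in N, time in s.
With the tool pointing down it reaches from about 350 to 875 mm from the base axis. Payload 4.2 kg.
Tool frame: the origin (TCP) lies at the very end of the fingers, on their centre line; the grasp point (between the pads) lies 19 mm behind it; z points along the fingers, y is the direction in which the jaws open and shut (so a half turn about z gives the same grasp; the last joint's range is limited). The gripper opens to 87 mm and grips with 3 to 60 N. Pads are 19 mm wide; open, the fingers measure 117 mm over their backs; the gripper's body (75 mm by 190 mm) begins 51 mm behind the grasp point.
Start: joints at [0.259, 0.385, 0.008, 0, -1.194, -0.259], TCP at [624.979, 0.025, 222.55] pointing down, gripper open.
Joint ranges: [-3.14, 3.14], [-1.21, 2.06], [-1.07, 1.41], [-3.16, 2.05], [-2.99, -0.16], [-3.1, 3.1]. Speed limits (rad/s): [2.79, 2.79, 3.14, 3.14, 3.14, 3.14].

## Interface

Orientations are given as a unit quaternion [x, y, z, w].
In Python, from bench import robot gives the robot as it stands. The module is installed in compiled form; this text tells all that it offers.
- The arm moves only by the shell command python3 -m inch 'ROWS'. ROWS is JSON, a list of rows, each an object with "grip": the closure, from -1 (fully open) to 1 (shut); "delta_pos": the shift along the tool's x, y, z in cm, a list of three; "turn": the turn about the tool's z in degrees. In form: [{"grip": grip, "delta_pos": [tx, ty, tz], "turn": turn}, ...]. A call has exactly 5 rows; each row shifts and turns the commanded pose from where the row before left it, along the tool's axes as they then stand; what a row does not reach is not made up. A row lasts 1/8 s, in which the tool goes at most 62.5 mm and 10.7 degrees, less where a joint would pass 70% of its speed; a pose out of reach is approached as far as the arm can. A call with a gripper value outside its range is refused whole. The fingers move at their own pace and stop on an object; the grip force is fixed at half the most. Time passes only in rows, so rows that do not move let the fingers close, or fill a call up. It gives the time, the measured TCP pose, the force and the opening at its end, in the units of the state.
- robot.get_obs(): the state, without advancing time (a new reading comes with each control period).
- robot.capture(name): name is "scene" or "side" or "wrist"; returns a dict with "image" (384x512x3 uint8, blue, green, red), "intrinsics" (3x3 intrinsics, pixels), "view" (4x4, takes a point from world to camera coordinates); the wrist camera has in their place "T_tool_cam" (4x4, takes a point from camera to tool coordinates, whose origin is the TCP and whose axes are the flange's). Camera axes: x right, y up, looking along -z (the intrinsics and any distortion apply to the point x, -y, -z); pixel columns grow to the right and rows downward; lengths in mm; the calibration is good to about 2 mm. A picture is of the moment at which its call begins: read the wrist's pose just before it. There is no depth.
- robot.close_job(): hands the job in, once; it reports no verdict.
Trained networks look in a picture, given as the dict that the camera call returned (one of the last four; its "shot" number tells which), for a name from the list of things; names that differ only in an ending like _2 or _b are one class to them, and where a whole thing is asked for, a point or a joint stands for the part that bears it (a point fixed in the world has none). Each returns a list of dicts, best first, with "p" (0 to 1); they miss things now and then, are a little off and sometimes report something else, mostly with a low value. They report only what shows in the picture. A call takes as long as a camera call. They do not tell look-alikes from the thing itself.
- robot.silhouettes(picture, query): "region" (384x512 bool, what is visible of it) and "xy" ([column, row] in pixels, amid what is visible of it).
- robot.tip_of(picture, query): "xy" ([column, row] in pixels: a listed point, or the origin of a listed thing).
The state is a dict: "time_s": time; "qpos": joint angles; "joint_vel": joint speeds; "tau": joint torques, N m; "position": TCP position; "ee_rot": TCP orientation; "wrist_force": force on the tool from outside, world axes, zero at the start; "ft_torque": the same for the moment, N m; "grip_width": opening from 0.0 (shut) to 1.0 (fully open).
Only numpy, scipy, OpenCV 4.12 (cv2) and the standard library are available. Lean on these libraries where they do the work, as an engineer would, in place of code of your own. Each camera call takes 0.05 s, during which the arm holds its last target.

## Task

The flush sample hatch of the grain analyser is held by a push-push catch (one press past flush pops it open, another shuts it), and an empty steel dish has been left standing on it. Push the dish with the fingers, without picking it up, so that it slides sideways and stands wholly off the hatch on the bare deck on the side away from the screen; then press the hatch down at its round pad until the catch lets go, take the hand away so that the hatch pops up, and wait clear of it for three seconds to see that it stays open. Do not push hard on the machine, and leave everything else where it stands.

Things in the scene. Friction and masses are not known exactly. Their poses are not given: they have to be found in the camera images.
- analyser: Low white instrument, fixed; 260 (x) x 450 (y) mm, flat grey deck 85 mm above the bench. Origin: bench level, mid-way front to back, 200 mm from its -y end, 250 mm from its +y end; front faces its -x. Screen console on the deck at y = 165 to 250 mm, 130 mm tall. Hatch opening: x -62 to 57, y -62 to 62 mm. Bare deck for the dish: y -62 down to the edge at -200 mm, x -60 to 55 mm.
- hatch (a joint): Hinge (rad) of the white 114 x 118 mm hatch, flush with the deck, hinged at its back (+x) edge. 0 = shut, caught; negative = pressed below flush (stop at -0.115); positive = open (stop at 1.25). Pressed below -0.09 (7 mm down at the pad, 3 to 8 N) the catch lets go; a spring opens it to 1.25 in 0.5 s, following the withdrawing finger. Pushed fully down again it re-catches. Cannot be pulled open.
- press_pad (a point): Round dark grey pad, 32 mm across, on the top face of the hatch where it is to be pressed: on the hatch's centre line, 75 mm in front of the hinge line and 40 mm behind the front edge. The point is its centre, on the top face; it moves with the hatch. Axes when shut: those of the analyser.
- hatch_hinge (a point): Middle of the hinge line at deck height, at x = +55, y = 0 mm of the analyser; the hinge line runs along the analyser's y. Fixed to the analyser.
- dish: Empty round steel dish, loose, 60 mm across, 22 mm high, 0.08 to 0.15 kg, standing upright somewhere near the middle of the hatch. Origin: centre of its underside.
- jar: Bystander: small amber jar with black cap, 32 mm across, 50 mm high, standing on the back strip of the deck behind the hatch (x = 90 to 105 mm of the analyser). Origin: centre of underside.
- cup: Bystander: small white crucible, 36 mm across, 42 mm high, also on the back strip of the deck. Origin: centre of underside.
- block: Bystander: bare aluminium block 22 x 70 x 16 mm, lying on the front strip of the deck (x about -105 mm of the analyser). Origin: centre of underside.
- reagent: Bystander: big amber bottle on the bench beside the analyser, 90 mm across, 200 mm high. Origin: centre of underside.
- beaker: Bystander: glass beaker on the bench, 70 mm across, 90 mm high. Origin: centre of underside.
- tray: Bystander: white open tray on the bench, 120 x 170 x 35 mm. Origin: centre of underside.
- scoop: Bystander: spoon-shaped scoop, steel with a wooden handle, 170 mm long, lying on the bench. Origin at bench level under it.
Not all that is in view belongs to the job. Of the things shaped like the dish, the steel one is meant.

How it is judged (in metres and radians):
On the way, in this order (a step that is already met when the one before it is completed fails the run):
1. the dish stands wholly off the hatch, on the deck's side away from the screen, with the hatch still shut (y of dish in the frame of analyser below -0.089 m and value of joint hatch between -0.04 and 0.04 rad), for 0.2 s.
2. the fingers press the hatch below flush until its catch lets go (value of joint hatch below -0.07 rad and contact force between the fingers and analyser above 0.5 N), for 0.02 s.
3. the hatch has popped open and stays open for two seconds with the fingers clear of it (value of joint hatch above 1.1 rad and contact force between the fingers and analyser below 0.1 N), for 2 s.
At the end, for the whole second after the job is handed in: The dish stands upright and at rest on the deck, its centre at least 89 mm from the hatch's centre line towards the side away from the screen (so wholly off the hatch), and the hatch stands open (joint above 1.1 rad) and still (y of dish in the frame of analyser below -0.089 m and height (world z) of dish between 0.081 and 0.089 m and angle between dish's own z axis and vertical below 0.1 rad and linear speed of dish below 0.01 m/s and value of joint hatch above 1.1 rad and velocity of joint hatch between -0.05 and 0.05 rad/s); the robot touches nothing.
It fails at once if the dish is lifted (more than 12 mm above the deck), thrown up by the hatch or pushed off the deck (height (world z) of dish above 0.097 m or height (world z) of dish below 0.07 m).
It fails at once if the dish is tipped (angle between dish's own z axis and vertical above 0.4 rad).
It fails at once if the analyser is pushed harder than 45 N (contact force between the fingers and analyser above 45 N).
It fails at once if a bystander is moved by more than 25 mm (distance of any of jar, cup, block, reagent, beaker, tray, scoop from where it was at the start of the episode above 0.025 m).
It also fails if it takes over 51 s, if anything falls off the work surface, if the arm or the gripper's body presses on something with over 40 N, if the wrist force passes 120 N, or if a joint passes its speed limit or range.

## Working session

There is one attempt and no reset: what is moved stays moved. The work goes in short steps, Python scripts to look and compute and a shell command to move; the robot and the scene stay as the last step left them, time stands still between calls to the robot, and variables do not carry over. Pictures are saved under pics/ and viewed, and the job is handed in when it is done.

```bash
mkdir -p pics
python3 - <<'E'
from bench import robot
import cv2,pickle
o=robot.get_obs();print({k:o[k] for k in('time_s','position','ee_rot','grip_width','wrist_force')})
for n in("scene","side"):
    c=robot.capture(n);cv2.imwrite(f"pics/{n}0.png",c["image"])
    pickle.dump(c,open(n+"0.pkl","wb"))
    for q in("analyser","hatch","press_pad","hatch_hinge","dish","jar","cup","block"):
        for f in("tip_of",):
            try: print(n,q,[(r["xy"],round(r["p"],2)) for r in getattr(robot,f)(c,q)][:4])
            except Exception as e: print(n,q,e)
E
```

```text
{'time_s': 0.0, 'position': array([6.24387147e+02, 1.69912425e-02, 2.21471438e+02]), 'ee_rot': array([-0.70702096,  0.70719176,  0.0007387 , -0.0007944 ]), 'grip_width': 1.0055376730727994, 'wrist_force': array([ 0.14896682, -0.2814279 , -0.26223997])}
scene analyser [([232.5, 222.5], 0.74)]
scene hatch it knows: analyser, beaker, block, cup, dish, hatch_hinge, jar, press_pad, reagent, scoop, tray
scene press_pad [([233.5, 196.9], 0.56)]
scene hatch_hinge [([238.5, 213.4], 0.59)]
scene dish [([229.8, 194.9], 0.85), ([147.5, 211.0], 0.72), ([333.7, 199.0], 0.57), ([197.4, 176.5], 0.45)]
scene jar [([265.3, 222.2], 0.6)]
scene cup [([207.6, 220.8], 0.54)]
scene block [([126.9, 178.0], 0.69), ([203.6, 183.8], 0.56)]
side analyser [([245.4, 196.5], 0.75)]
side hatch it knows: analyser, beaker, block, cup, dish, hatch_hinge, jar, press_pad, reagent, scoop, tray
side press_pad [([255.2, 180.8], 0.85), ([277.5, 168.4], 0.64)]
side hatch_hinge [([230.6, 176.8], 0.88)]
side dish [([263.9, 264.7], 0.85), ([256.2, 179.2], 0.48)]
side jar [([214.0, 193.6], 0.42)]
side cup [([227.3, 163.7], 0.41)]
side block [([278.9, 169.9], 0.51)]
```

View pics/scene0.png

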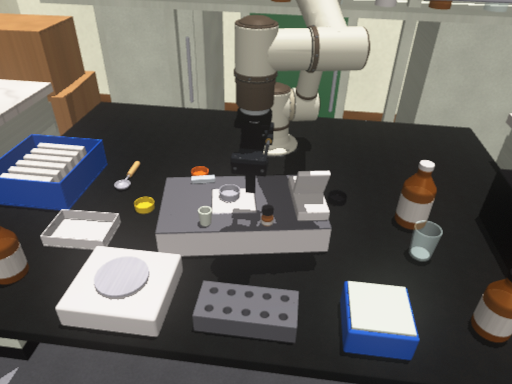

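View pics/side0.png

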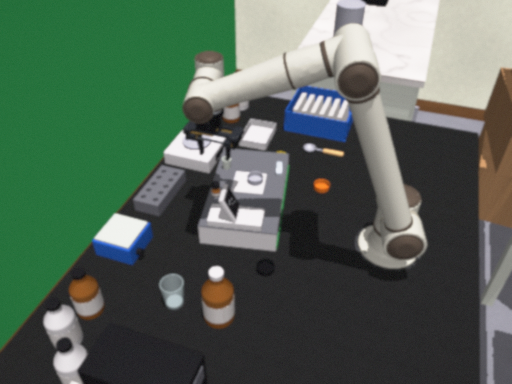

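Run:
```python
import pickle,cv2,numpy as np
b=[]
for n,(x,y) in(("scene",(230,200)),("side",(250,175))):
    i=pickle.load(open(n+"0.pkl","rb"));print(n,i["intrinsics"],i["view"],[k for k in i])
    b.append(cv2.resize(i["image"][y-50:y+50,x-65:x+65],None,fx=6,fy=6,interpolation=2)[:600,:780][:, :])
b=[cv2.resize(k,(390*2,300)) if 0 else cv2.resize(k,(400,300)) for k in b]
cv2.imwrite("pics/crop0.png",np.hstack(b))
```

```text
scene [[401.51897816   0.         254.00261465]
 [  0.         401.51897816 191.8212457 ]
 [  0.           0.           1.        ]] [[-1.25886373e-01  9.91841222e-01  2.00901030e-02  7.12553312e+01]
 [-5.59600527e-01 -8.77181533e-02  8.24107260e-01  1.95016473e+02]
 [ 8.19145818e-01  9.25014416e-02  5.66077391e-01 -1.60384048e+03]
 [ 0.00000000e+00  0.00000000e+00  0.00000000e+00  1.00000000e+00]] ['image', 'intrinsics', 'view', 'shot']
side [[476.98071626   0.         252.71047209]
 [  0.         476.98071626 196.62301652]
 [  0.           0.           1.        ]] [[-9.42757488e-01 -3.33452500e-01  4.21299777e-03  4.55030688e+02]
 [ 2.20620821e-01 -6.14179652e-01  7.57700342e-01 -1.68169363e+02]
 [-2.50069536e-01  7.15257146e-01  6.52589030e-01 -1.62358907e+03]
 [ 0.00000000e+00  0.00000000e+00  0.00000000e+00  1.00000000e+00]] ['image', 'intrinsics', 'view', 'shot']
```

View pics/crop0.png

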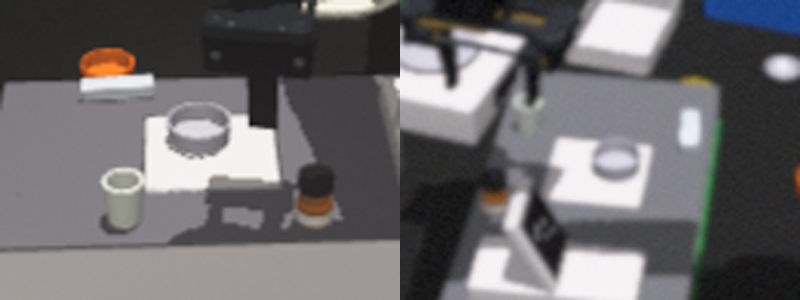

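```bash
cat > h.py <<'E'
import numpy as np
def ray(c,xy):
    K=c["intrinsics"];V=c["view"]
    d=np.array([(xy[0]-K[0,2])/K[0,0],-(xy[1]-K[1,2])/K[1,1],-1.])
    R=V[:3,:3];o=-R.T@V[:3,3];return o,R.T@d
def onz(c,xy,z):
    o,d=ray(c,xy);return o+d*(z-o[2])/d[2]
def proj(c,p):
    q=c["view"][:3,:3]@np.array(p)+c["view"][:3,3];K=c["intrinsics"]
    return K[0,0]*q[0]/-q[2]+K[0,2],K[1,1]*-q[1]/-q[2]+K[1,2]
E
python3 - <<'E'
import pickle
from h import *
s=pickle.load(open("scene0.pkl","rb"));d=pickle.load(open("side0.pkl","rb"))
print("dish",onz(s,(229.8,194.9),85),onz(d,(256.2,179.2),85))
print("pad",onz(s,(233.5,196.9),85),onz(d,(255.2,180.8),85))
print("hinge",onz(s,(238.5,213.4),85),onz(d,(230.6,176.8),85))
print("an",onz(s,(232.5,222.5),0),onz(d,(245.4,196.5),0))
print("jar",onz(s,(265.3,222.2),85),"cup",onz(s,(207.6,220.8),85),"block",onz(s,(203.6,183.8),85))
E
```

```text
dish [501.97112419 -79.85843076  85.        ] [502.34276544 -93.19909515  85.        ]
pad [510.14453201 -67.71623596  85.        ] [502.71276739 -83.06498433  85.        ]
hinge [584.01222856 -41.52665484  85.        ] [596.44931763 -74.50452043  85.        ]
an [520.99849469 -69.61723528   0.        ] [540.61638129 -80.37804876   0.        ]
jar [610.6565267  33.7965221  85.       ] cup [ 627.65851599 -116.51857461   85.        ] block [ 457.12551218 -167.00367982   85.        ]
```

Run:
```python
from bench import robot
import cv2,pickle
o=robot.get_obs();c=robot.capture("wrist");c["obs"]=o;pickle.dump(c,open("w0.pkl","wb"))
cv2.imwrite("pics/w0.png",c["image"]);print(c["T_tool_cam"],c["intrinsics"])
for q in("press_pad","hatch_hinge","dish","jar","cup","block"):
    print(q,[(r["xy"],round(r["p"],2)) for r in robot.tip_of(c,q)][:4])
```

```text
[[-7.01239951e-04  9.57482151e-01  2.88491660e-01  7.90782792e+01]
 [ 9.99999445e-01  4.44431851e-04  9.55674059e-04  3.15960808e-01]
 [ 7.86825972e-04  2.88492170e-01 -9.57481931e-01 -1.62200845e+02]
 [ 0.00000000e+00  0.00000000e+00  0.00000000e+00  1.00000000e+00]] [[294.22082867   0.         256.09669857]
 [  0.         294.22082867 189.44910021]
 [  0.           0.           1.        ]]
press_pad []
hatch_hinge [([302.6, 124.4], 0.73), ([245.9, 50.7], 0.23)]
dish [([374.8, 99.3], 0.69)]
jar [([266.1, 212.9], 0.61)]
cup [([245.6, 50.7], 0.81)]
block []
```

View pics/w0.png

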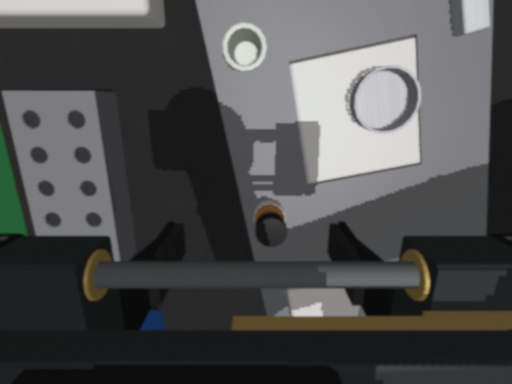

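```bash
cat >> h.py <<'E'
from scipy.spatial.transform import Rotation as Ro
def wr(c):
    o=c["obs"];T=np.eye(4);T[:3,:3]=Ro.from_quat(o["ee_rot"]).as_matrix();T[:3,3]=o["position"]
    c["view"]=np.linalg.inv(T@c["T_tool_cam"]);return c
E
python3 - <<'E'
import pickle
from h import *
w=wr(pickle.load(open("w0.pkl","rb")))
C=np.array([onz(w,p,85)[:2] for p in((290,63),(417,36),(421,163),(316,184))])
A=np.array([(55,-59),(-59,-59),(-59,59),(55,59)],float) # back-y, front-y, front+y, back+y
print(C,[np.linalg.norm(C[i]-C[i-1]) for i in range(4)])
u=A-A.mean(0);v=C-C.mean(0);th=np.arctan2((u[:,0]*v[:,1]-u[:,1]*v[:,0]).sum(),(u*v).sum())
R=np.array([[np.cos(th),-np.sin(th)],[np.sin(th),np.cos(th)]]);t=C.mean(0)-R@A.mean(0)
print("yaw",th,"orig",t,"resid",C-(A@R.T+t))
for n,p,z in(("dish",(374.8,99.3),85),("cup",(245,50.7),85),("jar",(269,216),85),("hinge",(302.6,124.4),85)):
    q=onz(w,p,z)[:2];print(n,q,(q-t)@R)
print("pad",R@(-20,0)+t)
E
```

```text
[[ 592.94214469 -113.13265019]
 [ 476.95585658 -135.98775673]
 [ 454.17923632  -17.26310283]
 [ 561.58556729    5.27163073]] [np.float64(122.48595301752087), np.float64(118.2166440184691), np.float64(120.88969300533924), np.float64(109.74485933569815)]
yaw 0.21304274373574564 orig [523.37048542 -64.8551001 ] resid [[ 3.34043903 -2.24033182]
 [-1.22314987 -0.991868  ]
 [ 0.94953953  2.40051831]
 [-3.06682869  0.83168151]]
dish [509.30141565 -80.37584033] [-17.03262265 -12.19515752]
cup [ 635.2124226  -123.76441869] [ 96.85794402 -81.22478323]
jar [610.87792212  41.60209839] [108.03783659  85.5483048 ]
hinge [578.53235117 -56.48594079] [55.68430347 -3.48318941]
pad [503.82264345 -69.08379665]
```

```bash
python3 -m inch '[{"grip":0.1,"delta_pos":[0,0,0],"turn":-6.1},{"grip":0.1,"delta_pos":[0,0,0],"turn":-6.1},{"grip":0.1,"delta_pos":[0,4.5,0],"turn":0},{"grip":0.1,"delta_pos":[-0.3,4.5,0],"turn":0},{"grip":0.1,"delta_pos":[0,3.9,0],"turn":0}]'
cat > look.py <<'E'
from bench import robot
import cv2,pickle,sys
from h import *
n=sys.argv[1]
o=robot.get_obs();c=robot.capture("wrist");c["obs"]=o;pickle.dump(c,open(n+".pkl","wb"))
cv2.imwrite(f"pics/{n}.png",c["image"]);w=wr(c)
th=.213;t=np.array([523.4,-64.9])
try: th,*t=np.load("an.npy");t=np.array(t)
except Exception: pass
R=np.array([[np.cos(th),-np.sin(th)],[np.sin(th),np.cos(th)]])
e=Ro.from_quat(o["ee_rot"]).as_matrix()
print(o["time_s"],o["position"],"toolx",e[:,0],"grip",o["grip_width"],"F",o["wrist_force"],"TCP an",(o["position"][:2]-t)@R)
for q in("press_pad","hatch_hinge","dish","jar","cup","block"):
    for r in robot.tip_of(c,q)[:2]:
        p=onz(w,r["xy"],85)[:2];print(q,np.round(r["xy"]),round(r["p"],2),"an",np.round((p-t)@R,1))
E
python3 look.py w1
```

```text
time_s: 1.78
position: [496.7, -24.6, 222.6]
ee_rot: [0.778, -0.628, -0.0, 0.0]
wrist_force: [0.2, -0.7, 0.6]
grip_width: 0.522
1.775 [496.74491073 -24.55463824 222.5545128 ] toolx [ 2.11520718e-01 -9.77373514e-01  1.48261224e-06] grip 0.5218075503177108 F [ 0.21356217 -0.73009778  0.61242476] TCP an [-17.52398542  45.068303  ]
hatch_hinge [185. 135.] 0.96 an [54.  -1.2]
dish [471.  38.] 0.78 an [-215.5  -88.8]
dish [257. 126.] 0.74 an [-18.2 -10.3]
jar [140. 211.] 0.8 an [108.6  81. ]
cup [131.  51.] 0.92 an [ 99.  -78.9]
block [347.  43.] 0.75 an [-102.   -85.3]
```

View pics/w1.png

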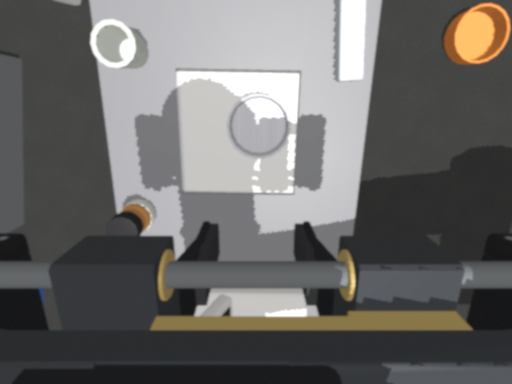

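Run:
```python
import pickle
from h import *
w=wr(pickle.load(open("w1.pkl","rb")))
C=np.array([onz(w,p,85)[:2] for p in((178.5,71),(300,71.5),(296,194.5),(183.5,192.5))])
A=np.array([(55,-59),(-59,-59),(-59,59),(55,59)],float)
u=A-A.mean(0);v=C-C.mean(0);th=np.arctan2((u[:,0]*v[:,1]-u[:,1]*v[:,0]).sum(),(u*v).sum())
R=np.array([[np.cos(th),-np.sin(th)],[np.sin(th),np.cos(th)]]);t=C.mean(0)-R@A.mean(0)
print("yaw",th,"orig",t,"resid",C-(A@R.T+t)); np.save("an.npy",[th,*t])
for p in((229.5,126),(287.5,126),(258,97)):print((onz(w,p,107)[:2]-t)@R)
```

```text
yaw 0.20089228433661327 orig [524.56563459 -64.69170644] resid [[ 0.91711847 -1.25128685]
 [-0.20097588 -2.38030401]
 [-3.47324727  1.60787607]
 [ 2.75710469  2.0237148 ]]
[  6.05044232 -11.55614419]
[-47.6415154  -12.17773888]
[-19.99066616 -37.47440291]
```

```bash
python3 -m inch '[{"grip":0.1,"delta_pos":[0,0.2,3.5],"turn":0},{"grip":0.1,"delta_pos":[0,0,3.5],"turn":0},{"grip":0.1,"delta_pos":[0,0,3],"turn":0},{"grip":0.1,"delta_pos":[0,0,2],"turn":0},{"grip":0.1,"delta_pos":[0,0,0.9],"turn":0}]'
python3 look.py w2
python3 - <<'E'
from bench import robot
import cv2
c=robot.capture("side");cv2.imwrite("pics/side2.png",cv2.resize(c["image"][120:250,170:330],(800,600)))
E
```

```text
time_s: 2.75
position: [496.4, -24.7, 92.0]
ee_rot: [0.778, -0.628, -0.001, 0.001]
wrist_force: [0.3, 0.1, -0.4]
grip_width: 0.453
2.75 [496.44448007 -24.71946779  91.95425079] toolx [ 2.11327635e-01 -9.77415261e-01  1.96807044e-04] grip 0.4533511816424709 F [ 0.27800162  0.12215727 -0.43061405] TCP an [-19.57939729  44.7797543 ]
press_pad [125. 156.] 0.73 an [57.1 -2.9]
hatch_hinge [128. 159.] 0.59 an [55.6 -0.9]
dish [257. 146.] 0.98 an [-19.7  -9.5]
jar [ 67. 286.] 0.73 an [106.   85.4]
cup [28.  9.] 0.73 an [ 97.1 -77.5]
```

View pics/w2.png

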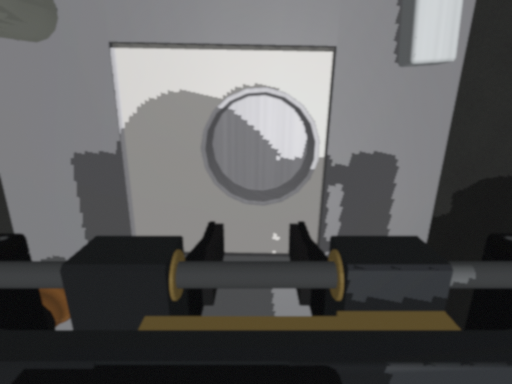

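View pics/side2.png

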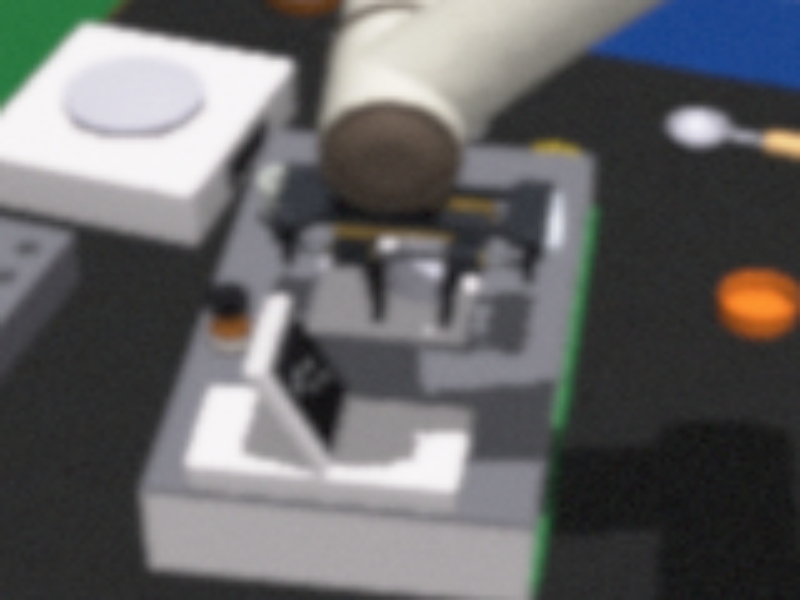

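```bash
python3 -m inch '[{"grip":0.1,"delta_pos":[0.9,0,0],"turn":0},{"grip":0.1,"delta_pos":[0.9,0,0],"turn":0},{"grip":0.1,"delta_pos":[0.8,0,0],"turn":0},{"grip":0.1,"delta_pos":[0.8,0,0],"turn":0},{"grip":0.1,"delta_pos":[0.8,0,0],"turn":0}]'
python3 look.py w3
```

```text
time_s: 3.78
position: [505.3, -66.4, 93.5]
ee_rot: [0.778, -0.628, -0.0, -0.0]
wrist_force: [-0.6, 1.4, -0.6]
grip_width: 0.448
3.775 [505.33739832 -66.36540065  93.51715855] toolx [ 2.11111433e-01 -9.77461999e-01 -5.24601421e-05] grip 0.447935426578884 F [-0.64954469  1.35718029 -0.58636728] TCP an [-19.17551085   2.19683996]
hatch_hinge [136. 224.] 0.92 an [56.4 -1.8]
dish [254. 185.] 0.61 an [-17.4 -28.1]
jar [ 78. 335.] 0.68 an [106.4  84.2]
jar [409.  84.] 0.66 an [-101.7  -86.8]
cup [48. 97.] 0.94 an [ 97.1 -77.5]
block [408.  81.] 0.55 an [-101.   -88.1]
```

View pics/w3.png

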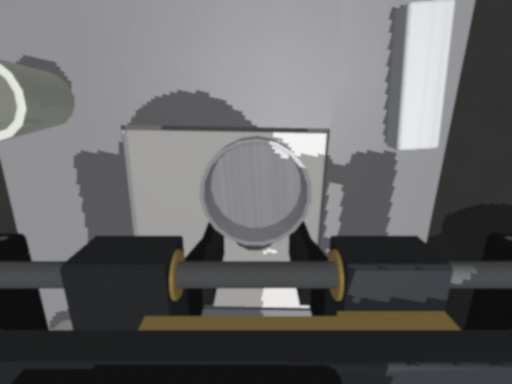

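The dish (255,190) is centred between the fingertips and is sliding. I'll keep pushing.

```bash
python3 -m inch '[{"grip":0.1,"delta_pos":[0.9,0,0],"turn":0},{"grip":0.1,"delta_pos":[0.9,0,0],"turn":0},{"grip":0.1,"delta_pos":[0.9,0,0],"turn":0},{"grip":0.1,"delta_pos":[0.9,0,0],"turn":0},{"grip":0.1,"delta_pos":[0.9,0,0],"turn":0}]'
python3 look.py w4
```

```text
time_s: 4.75
position: [514.8, -110.5, 93.6]
ee_rot: [0.778, -0.628, 0.0, -0.0]
wrist_force: [-0.2, 0.1, 0.1]
grip_width: 0.452
4.75 [ 514.80817003 -110.50040617   93.56571869] toolx [ 2.11038086e-01 -9.77477839e-01 -2.77752213e-06] grip 0.45152146291037465 F [-0.19382495  0.10933814  0.0502053 ] TCP an [-18.70207109 -42.94039615]
press_pad [256. 290.] 0.57 an [-19.    0.8]
press_pad [252. 184.] 0.55 an [-16.2 -74. ]
dish [256. 186.] 0.64 an [-18.  -72.6]
cup [ 64. 175.] 0.63 an [ 96.2 -78.1]
block [396. 162.] 0.66 an [-100.8  -88.1]
```

View pics/w4.png

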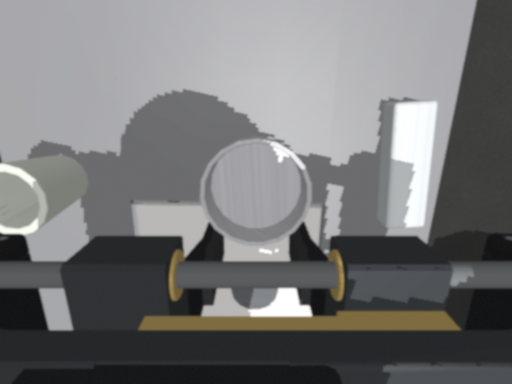

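Dish (256,188) is still centred, at about y -72. Another 43 mm, slowing at the end.

```bash
python3 -m inch '[{"grip":0.1,"delta_pos":[0.9,0,0],"turn":0},{"grip":0.1,"delta_pos":[1.0,0,0],"turn":0},{"grip":0.1,"delta_pos":[1.0,0,0],"turn":0},{"grip":0.1,"delta_pos":[0.9,0,0],"turn":0},{"grip":0.1,"delta_pos":[0.5,0,0],"turn":0}]'
python3 look.py w5
```

```text
time_s: 5.72
position: [523.9, -152.6, 93.5]
ee_rot: [0.778, -0.628, -0.0, 0.0]
wrist_force: [0.4, 1.1, 0.3]
grip_width: 0.451
5.725 [ 523.85247444 -152.57540864   93.4945012 ] toolx [ 2.10550193e-01 -9.77583048e-01 -2.60515667e-05] grip 0.4513802180061545 F [0.36484198 1.11372194 0.268498  ] TCP an [-18.23546119 -85.97395923]
dish [252. 184.] 0.68 an [ -15.5 -116.8]
cup [ 79. 241.] 0.73 an [ 95.1 -77.9]
block [386. 231.] 0.77 an [-100.4  -87.2]
```

View pics/w5.png

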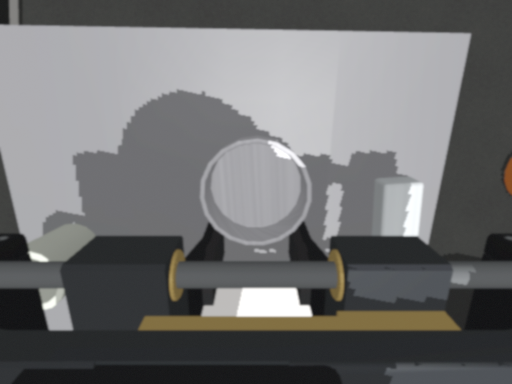

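```bash
python3 -m inch '[{"grip":0.1,"delta_pos":[-2,0,0],"turn":0},{"grip":0.1,"delta_pos":[-2,0,-1],"turn":0},{"grip":1,"delta_pos":[-2,0,-3.5],"turn":0},{"grip":1,"delta_pos":[-2,0,-3.5],"turn":0},{"grip":1,"delta_pos":[-2,0,-2],"turn":0}]'
python3 look.py w6
```

```text
time_s: 6.7
position: [503.2, -53.1, 195.7]
ee_rot: [0.778, -0.628, 0.001, -0.001]
wrist_force: [1.1, -0.6, -0.9]
grip_width: 0.194
6.7 [503.1785932  -53.14749296 195.69139235] toolx [ 2.12054434e-01 -9.77257770e-01  4.09660156e-04] grip 0.19360377889711275 F [ 1.06506562 -0.58494833 -0.87941399] TCP an [-18.6533492  15.5796973]
press_pad [256. 170.] 0.73 an [-18.2  -0.6]
hatch_hinge [180. 167.] 0.65 an [54.1 -2.5]
hatch_hinge [125.  81.] 0.2 an [ 97.1 -78.8]
dish [255.  33.] 0.84 an [ -15.9 -117.5]
dish [485.  63.] 0.84 an [-212.5  -96.8]
jar [135. 248.] 0.63 an [105.6  83.4]
cup [134. 248.] 0.62 an [107.3  83. ]
cup [125.  80.] 0.59 an [ 97.7 -79.2]
block [351.  72.] 0.59 an [-99.4 -88. ]
```

View pics/w6.png

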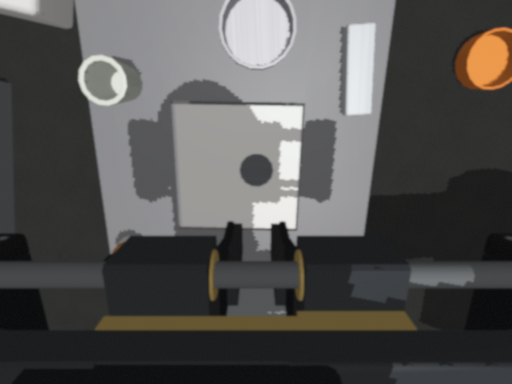

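Dish (257,30) stands clear of the shut hatch, and the pad shows at (256,170). Next I centre over the pad and descend to just above it.

```bash
python3 -m inch '[{"grip":1,"delta_pos":[1.6,0,2],"turn":0},{"grip":1,"delta_pos":[0,0,3],"turn":0},{"grip":1,"delta_pos":[0,0,3],"turn":0},{"grip":1,"delta_pos":[0,0,1.5],"turn":0},{"grip":1,"delta_pos":[0,0,0.7],"turn":0}]'
python3 look.py w7;  python3 - <<'E'
from bench import robot
import cv2
c=robot.capture("scene");cv2.imwrite("pics/scene7.png",cv2.resize(c["image"][140:260,150:310],(800,600)))
E
```

```text
time_s: 7.68
position: [505.8, -70.1, 90.5]
ee_rot: [0.778, -0.628, -0.001, 0.001]
wrist_force: [-0.2, 0.1, 0.2]
grip_width: 0.007
7.675 [505.77417864 -70.0966335   90.51476774] toolx [ 2.11013230e-01 -9.77483195e-01  1.39229952e-04] grip 0.007168707768074226 F [-0.20872987  0.13897786  0.23704228] TCP an [-19.49205885  -1.54651055]
press_pad [255. 234.] 0.92 an [-18.8  -0.9]
hatch_hinge [135. 233.] 0.72 an [55.6 -1. ]
dish [253.  26.] 0.92 an [ -16.7 -117. ]
cup [ 44. 102.] 0.91 an [ 97.2 -78.7]
block [406.  88.] 0.84 an [-99.6 -88. ]
```

View pics/scene7.png

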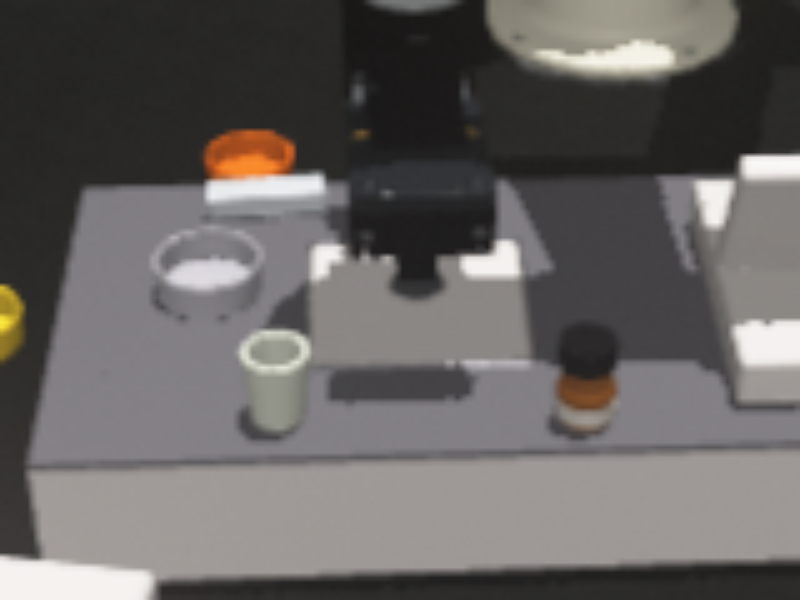

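```bash
python3 -m inch '[{"grip":1,"delta_pos":[0,0,0.4],"turn":0},{"grip":1,"delta_pos":[0,0,0.3],"turn":0},{"grip":1,"delta_pos":[0,0,0.2],"turn":0},{"grip":1,"delta_pos":[0,0,0.2],"turn":0},{"grip":1,"delta_pos":[0,0,0],"turn":0}]'
```

```text
time_s: 8.7
position: [506.2, -69.6, 80.6]
ee_rot: [0.778, -0.628, 0.0, -0.0]
wrist_force: [-0.3, 0.8, 2.8]
grip_width: 0.006
```

```bash
python3 -m inch '[{"grip":1,"delta_pos":[0,0,0.1],"turn":0},{"grip":1,"delta_pos":[0,0,0.1],"turn":0},{"grip":1,"delta_pos":[0,0,0.1],"turn":0},{"grip":1,"delta_pos":[0,0,0.1],"turn":0},{"grip":1,"delta_pos":[0,0,0],"turn":0}]'; python3 -c "
from bench import robot
for i in range(3):
  o=robot.get_obs();print(o['position'],o['wrist_force'])"
```

```text
time_s: 9.32
position: [506.5, -69.6, 77.1]
ee_rot: [0.778, -0.628, 0.0, -0.0]
wrist_force: [-0.8, 1.5, 6.1]
grip_width: 0.007
[506.53695744 -69.62291141  77.10548228] [-0.77312394  1.51929583  6.09718776]
[506.53695744 -69.62291141  77.10548228] [-0.77312394  1.51929583  6.09718776]
[506.53695744 -69.62291141  77.10548228] [-0.77312394  1.51929583  6.09718776]
```

```bash
python3 -m inch '[{"grip":1,"delta_pos":[0,0,0.1],"turn":0},{"grip":1,"delta_pos":[0,0,0.05],"turn":0},{"grip":1,"delta_pos":[0,0,0.05],"turn":0},{"grip":1,"delta_pos":[0,0,0],"turn":0},{"grip":1,"delta_pos":[0,0,0],"turn":0}]'
```

```text
time_s: 9.95
position: [506.6, -69.7, 76.5]
ee_rot: [0.779, -0.628, 0.001, -0.0]
wrist_force: [-4.2, 2.7, 15.2]
grip_width: 0.003
```

```bash
python3 -m inch '[{"grip":1,"delta_pos":[0,0.5,-4],"turn":0},{"grip":1,"delta_pos":[0,2.5,-5.5],"turn":0},{"grip":1,"delta_pos":[0,2.5,-5.5],"turn":0},{"grip":1,"delta_pos":[0,2,-4],"turn":0},{"grip":1,"delta_pos":[0,1,-2],"turn":0}]'
python3 - <<'E'
from bench import robot
import cv2,numpy as np
c=robot.capture("scene");d=robot.capture("side")
cv2.imwrite("pics/pop.png",np.hstack([cv2.resize(c["image"][110:260,140:340],(400,300)),cv2.resize(d["image"][100:250,150:350],(400,300))]))
E
```

```text
time_s: 10.58
position: [422.1, -87.9, 286.4]
ee_rot: [0.778, -0.628, 0.001, -0.001]
wrist_force: [0.2, 0.3, -0.8]
grip_width: 0.005
```

View pics/pop.png

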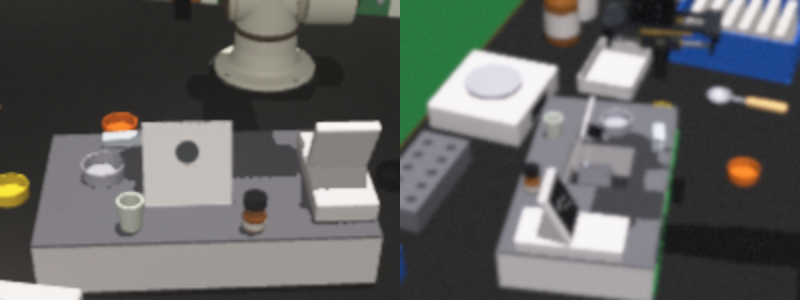

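The hatch stands open with the pad facing the scene camera at (187,152) in the crop, and the dish is beside it. Waiting clear.

```bash
python3 -m inch '[{"grip":1,"delta_pos":[0,0,0],"turn":0},{"grip":1,"delta_pos":[0,0,0],"turn":0},{"grip":1,"delta_pos":[0,0,0],"turn":0},{"grip":1,"delta_pos":[0,0,0],"turn":0},{"grip":1,"delta_pos":[0,0,0],"turn":0}]'
python3 -m inch '[{"grip":1,"delta_pos":[0,0,0],"turn":0},{"grip":1,"delta_pos":[0,0,0],"turn":0},{"grip":1,"delta_pos":[0,0,0],"turn":0},{"grip":1,"delta_pos":[0,0,0],"turn":0},{"grip":1,"delta_pos":[0,0,0],"turn":0}]'
python3 -m inch '[{"grip":1,"delta_pos":[0,0,0],"turn":0},{"grip":1,"delta_pos":[0,0,0],"turn":0},{"grip":1,"delta_pos":[0,0,0],"turn":0},{"grip":1,"delta_pos":[0,0,0],"turn":0},{"grip":1,"delta_pos":[0,0,0],"turn":0}]'
python3 -m inch '[{"grip":1,"delta_pos":[0,0,0],"turn":0},{"grip":1,"delta_pos":[0,0,0],"turn":0},{"grip":1,"delta_pos":[0,0,0],"turn":0},{"grip":1,"delta_pos":[0,0,0],"turn":0},{"grip":1,"delta_pos":[0,0,0],"turn":0}]'
python3 -m inch '[{"grip":1,"delta_pos":[0,0,0],"turn":0},{"grip":1,"delta_pos":[0,0,0],"turn":0},{"grip":1,"delta_pos":[0,0,0],"turn":0},{"grip":1,"delta_pos":[0,0,0],"turn":0},{"grip":1,"delta_pos":[0,0,0],"turn":0}]'
python3 -m inch '[{"grip":1,"delta_pos":[0,0,0],"turn":0},{"grip":1,"delta_pos":[0,0,0],"turn":0},{"grip":1,"delta_pos":[0,0,0],"turn":0},{"grip":1,"delta_pos":[0,0,0],"turn":0},{"grip":1,"delta_pos":[0,0,0],"turn":0}]'
python3 look.py w9
python3 - <<'E'
from bench import robot
import cv2,numpy as np
from h import *
c=robot.capture("scene");th,*t=np.load("an.npy");R=np.array([[np.cos(th),-np.sin(th)],[np.sin(th),np.cos(th)]])
for q in("dish","press_pad","jar","cup","block"):
  for r in robot.tip_of(c,q)[:4]: print(q,r["xy"],r["p"],(onz(c,r["xy"],85)[:2]-t)@R)
d=robot.capture("side")
cv2.imwrite("pics/end.png",np.hstack([cv2.resize(c["image"][110:260,140:340],(400,300)),cv2.resize(d["image"][100:250,150:350],(400,300))]))
E
```

```text
time_s: 11.3
position: [423.0, -87.6, 284.3]
ee_rot: [0.778, -0.628, -0.0, 0.0]
wrist_force: [0.5, -0.1, 0.7]
grip_width: 0.005
time_s: 11.92
position: [422.9, -87.6, 284.6]
ee_rot: [0.778, -0.628, 0.0, -0.0]
wrist_force: [-0.4, 0.3, 0.4]
grip_width: -0.001
time_s: 12.55
position: [422.9, -87.7, 284.5]
ee_rot: [0.778, -0.628, 0.0, 0.0]
wrist_force: [-0.1, 0.3, -0.4]
grip_width: 0.006
time_s: 13.18
position: [422.9, -87.7, 284.6]
ee_rot: [0.778, -0.628, 0.0, -0.0]
wrist_force: [-0.4, -0.4, 0.3]
grip_width: 0.006
time_s: 13.8
position: [422.9, -87.6, 284.5]
ee_rot: [0.778, -0.628, -0.0, 0.0]
wrist_force: [0.0, -0.2, -0.2]
grip_width: 0.003
time_s: 14.42
position: [422.9, -87.6, 284.6]
ee_rot: [0.778, -0.628, -0.0, -0.0]
wrist_force: [0.1, 0.2, 0.1]
grip_width: 0.005
14.425 [422.9487651  -87.6486063  284.55435344] toolx [ 2.11299702e-01 -9.77421319e-01 -2.08812361e-05] grip 0.005119448038248997 F [0.12145155 0.15349901 0.11041861] TCP an [-104.15415019   -2.2182006 ]
press_pad [121. 182.] 0.55 an [68.  19.6]
press_pad [132. 164.] 0.54 an [51.8 -3.5]
hatch_hinge [130. 165.] 0.78 an [53.4 -3. ]
dish [178.  64.] 0.77 an [ -13.8 -120.2]
dish [372.  85.] 0.75 an [-237.2 -100.6]
jar [ 96. 229.] 0.84 an [109.8  84.9]
jar [120. 180.] 0.67 an [68.2 16.9]
cup [ 84. 101.] 0.7 an [ 99. -79.]
block [255.  94.] 0.62 an [-101.6  -88.5]
dish [336.1, 200.5] 0.67 [ 16.40011794 289.90115393]
dish [145.2, 210.0] 0.61 [  35.61471411 -240.22167106]
dish [189.9, 197.3] 0.57 [ -18.46912959 -123.46697762]
dish [200.2, 177.9] 0.49 [-119.70758047  -98.03251131]
press_pad [234.4, 189.2] 0.86 [-53.70437475   3.81960095]
jar [264.5, 221.1] 0.81 [99.32259635 77.674074  ]
cup [206.2, 221.8] 0.64 [ 94.68030242 -74.91237411]
cup [125.9, 177.1] 0.32 [-133.91011925 -322.49426468]
block [202.1, 182.2] 0.66 [-95.43800041 -91.51978692]
```

View pics/end.png

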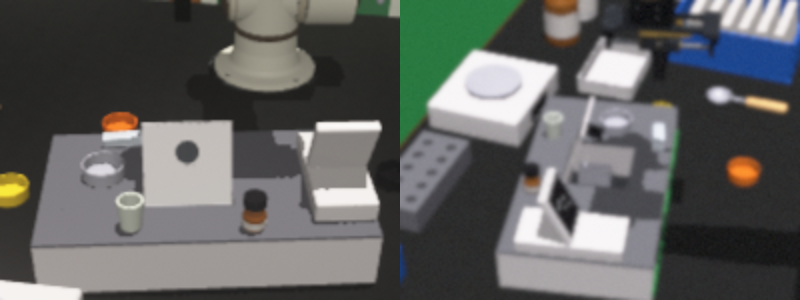

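View pics/w9.png

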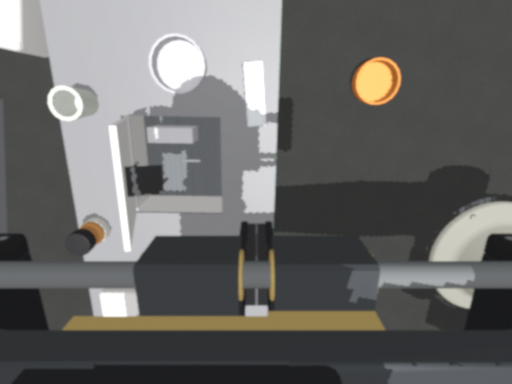

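After almost 4 s clear, the pictures have not changed: hatch open at (122,185), dish upright on the deck at (178,64), and the bystanders in place.

```bash
python3 -c "
from bench import robot
print(robot.close_job())"
```

```text
the job is handed in; nothing more can be done
None
```

The dish is off the hatch, the hatch is open and stayed open, and I handed the job in; no verdict was reported.

- **Dish:** I slid it sideways with half-open fingers, without gripping it. It stands upright on the bare deck at about y −117 to −123 mm of the analyser, with a limit of −89 mm. The spread is between two cameras.
- **Hatch:** I pressed it at its pad until it met its stop, at about 15 N, then withdrew up and to the front. It popped open, and looked the same just after popping and nearly 4 s later, with the wrist force at zero.
- **Bystanders:** The jar, cup and block read within a few millimetres of before, which is camera noise. I only looked at the reagent bottle, beaker, tray and scoop in the pictures, and the arm never went near them.
- **Checks that disagreed:**
  - I judged the hatch angle only from the pictures, because no joint value is available.
  - The pad network's wrist-camera readings on the open hatch were unreliable, and I did not use them.

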